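# Slide a locked bearing carriage up to its gauge stop

## Task

Bring the bearing up to the dial gauge on the measuring slide: press the carriage's lock button down with the fingertips and, keeping it down the whole way, push the carriage along its rail in one go until it rests against the end stop. Let the button go only when the carriage is against the stop, so that it springs up and locks the carriage there, and move clear. Do not shift or pick up the loose parts lying around the slide.

Things in the scene. Friction and masses are not known exactly. Their poses are not given: they have to be found in the camera images.
- slide: Fixed measuring slide at any place and yaw: dark steel base 100 wide x 450 long x 12 mm high, on it an aluminium rail 60 mm wide, top 40 mm above the bench. Origin: underside of the base, on the rail's centre line; z up, y along the rail: the carriage slides towards +y, to the stop. The base runs from y = -165 to +285 mm.
- carriage (a joint): Place of the grey carriage on the rail (m), 0 at the start, growing towards the stop; button centre at slide y = -0.100 + this. With the button down it slides against 2 N friction plus 8 N s/m damping, no spring, and stays where left; with it up a catch locks it (1.5 mm of play). 80 mm wide, 148 mm long: 34 mm behind to 114 mm ahead of the button's centre; deck 58 mm above the bench.
- lock_button (a joint): How far the lock button is pressed down (m): 0 when up (locked), 0.012 at the bottom. The spring takes 5 N to start and 10 N at the bottom. The carriage is free from 4 mm down; count the button as pressed from 5 mm down. Let go, it springs up and its catch locks the carriage at the start, in notches in the first 70 mm of travel, and at the stop, if within 2 mm of it.
- button_top (a point): Centre of the top of the lock button on the carriage: a square ribbed black pad, 50 x 50 mm, sides parallel to the rail, 76 mm above the bench when up. Open on three sides; on the stop's side stands the carriage's push plate, 70 mm wide, 10 mm thick, its near face 30 mm from this point, top 108 mm above the bench. Fingertips on the pad can push the carriage by that plate.
- carriage_nose (a point): Middle of the upper edge of the carriage's front face, which meets the stop: 114 mm ahead of the button's centre along slide +y, 58 mm above the bench. Rides on the carriage; y axis along the rail. Behind it a bearing, 60 mm diameter, top about 90 mm above the bench, is bolted on, its centre 78 mm ahead of the button's.
- stop_face (a point): Point on the end stop's face that the carriage meets, on the rail's centre line, 58 mm above the bench; y axis as the slide's. The carriage is home when carriage_nose is here. The stop is a dark steel block 84 mm wide, 45 mm long, clamped on the rail, a 46 mm dial gauge lying on top (top 80 mm above the bench); fixed, but its place along the rail differs each time.
- bolt_cup: Bystander: white cup with a blue band, filled with bolts, loose, 76 mm diameter at the rim, 90 mm high; origin at the centre of its underside.
- taper_bearing: Bystander: loose taper roller bearing, 74 mm diameter, 28 mm high; origin at the centre of its underside.
- hub_ring: Bystander: loose dark steel ring, 96 mm outside, 60 mm inside diameter, 34 mm high; origin at the centre of its underside.
- eye_bolt: Bystander: loose steel eye bolt lying flat, 106 mm long, 48 mm across the eye, 12 mm thick; origin at the bench under its middle, shank towards its +x.

How it is judged:
On the way, in this order (a step that is already met when the one before it is completed fails the run):
1. the lock button is pressed down while the carriage is still away from the stop (value of joint lock_button above 0.004 m and y of carriage_nose in the frame of stop_face below -0.03 m), for 0.1 s.
2. the carriage is against the stop with the button still held down (value of joint lock_button above 0.004 m and y of carriage_nose in the frame of stop_face above -0.003 m), for 0.1 s.
At the end, for the whole second after the job is handed in: The carriage rests against the stop (gap under 3 mm), the lock button is up (less than 1.5 mm down), and nothing moves (y of carriage_nose in the frame of stop_face between -0.003 and 0.003 m and value of joint lock_button below 0.0015 m and linear speed of carriage below 0.01 m/s); the robot touches nothing.
It fails at once if the carriage is away from both its start and the stop (over 8 mm) with the lock button not held down (less than 3 mm) (distance of carriage_nose from where it was at the start of the episode above 0.008 m and y of carriage_nose in the frame of stop_face below -0.008 m and value of joint lock_button below 0.003 m).
It fails at once if the loose bolt cup is shifted or lifted by more than 20 mm (distance of bolt_cup from where it was at the start of the episode above 0.02 m).
It fails at once if the loose taper bearing is shifted or lifted by more than 20 mm (distance of taper_bearing from where it was at the start of the episode above 0.02 m).
It fails at once if the loose hub ring is shifted or lifted by more than 20 mm (distance of hub_ring from where it was at the start of the episode above 0.02 m).
It fails at once if the loose eye bolt is shifted or lifted by more than 20 mm (distance of eye_bolt from where it was at the start of the episode above 0.02 m).
It also fails if it takes over 42 s, if anything falls off the work surface, if the arm or the gripper's body presses on something with over 40 N, if the wrist force passes 120 N, or if a joint passes its speed limit or range.

## Robot

A 6-joint arm with a two-finger parallel gripper is mounted at the origin on the work surface. World frame = base frame: x ahead of the robot, y to its left, z up, the work surface at z = 0. Lengths are in m, angles in rad, forces in N, time in s.
With the tool pointing down it reaches from about 0.275 to 0.85 m from the base axis. Payload 19 kg.
Tool frame: the origin (TCP) lies midway between the tips of the shut fingers; the grasp point (between the pads) lies 19 mm behind it; y points along the fingers, x is the direction in which the jaws open and shut, and the axes are right-handed (so a half turn about y gives the same grasp; the last joint's range is limited). The gripper opens to 85 mm and grips with 20 to 120 N. Pads are 22 mm wide; open, the fingers measure 114 mm over their backs; the gripper's body (76 mm by 85 mm) begins 54 mm behind the grasp point. The pads swing forward as they close: fully open they stand 13 mm farther back than shut.
Start: joints at [1.179, 0.15, 1.437, -0, 1.554, -0.134], TCP at [0.147, 0.556, 0.231] pointing down, gripper open.
Joint ranges: [-2.8, 2.8], [-0.68, 2.1], [0.12, 2.68], [-1.39, 4.53], [0.16, 2.79], [-2.81, 2.81]. Speed limits (rad/s): [1.89, 1.89, 2.22, 3.01, 3.01, 3.01].

## Interface

Orientations are given as a unit quaternion [w, x, y, z].
In Python, from rig import ctrl, get_image, camera_params gives the robot as it stands.
- The arm moves only by the shell command python3 -m crank 'ROWS' [FORCE]. ROWS is JSON, a list of rows, each a list of 7 numbers: the shift along the tool's x, y, z in mm, then the turn, a rotation vector about the tool's x, y, z in degrees, then the closure, from 0 (fully open) to 1 (shut). In form: [[x, y, z, wx, wy, wz, gripper], ...]. A call has 1 to 12 rows; each row is the pose to reach, as a shift and turn from the pose commanded when the call began, along the tool's axes at that moment; what a row does not reach only later rows make up. A row lasts 1/10 s, in which the tool goes at most 50 mm and 8.59 degrees, less where a joint would pass 70% of its speed; a pose out of reach is approached as far as the arm can. A call with a gripper value outside its range is refused whole. The fingers move at their own pace and stop on an object; FORCE is the grip in N (left out, the last holds). Time passes only in rows, so rows that repeat a pose let the fingers close. It gives the time, the measured TCP pose, the force and the opening at its end, in the units of the state.
- ctrl.sense(): the state, without advancing time (a new reading comes with each control period).
- get_image(name): name is "scene" or "side" or "wrist"; returns (picture, depth): 400x640x3 uint8, blue, green, red; 400x640 float32, m along the optical axis (not along the pixel's ray), 0 where there is no reading.
- camera_params(name): a dict with "camera_matrix" (3x3 intrinsics, pixels), "xyz" and "orientation" of the camera in the world. Camera axes: x right, y up, looking along -z (the intrinsics and any distortion apply to the point x, -y, -z); pixel columns grow to the right and rows downward; lengths in m; the calibration is good to about 2 mm. A picture is of the moment at which its call begins: read the wrist's pose just before it. camera_params takes no time and is no camera call; for the wrist camera it gives the pose at the moment of the call.
- ctrl.hand_in(): hands the job in, once; it reports no verdict.
The state is a dict: "time": time; "joint_pos": joint angles; "joint_vel": joint speeds; "effort": joint torques, N m; "eef_pos": TCP position; "orientation": TCP orientation; "ft_force": force on the tool from outside, world axes, zero at the start; "ft_torque": the same for the moment, N m; "opening": opening from 0.0 (shut) to 1.0 (fully open).
Only numpy, scipy, OpenCV 4.12 (cv2) and the standard library are available. Lean on these libraries where they do the work, as an engineer would, in place of code of your own. Each camera call takes 0.05 s, during which the arm holds its last target.

## Working session

There is one attempt and no reset: what is moved stays moved. The work goes in short steps, Python scripts to look and compute and a shell command to move; the robot and the scene stay as the last step left them, time stands still between calls to the robot, and variables do not carry over. Pictures are saved under pics/ and viewed, and the job is handed in when it is done.

```bash
mkdir -p pics; ls; python3 - <<'E'
from rig import ctrl,get_image,camera_params
import cv2,numpy as np
print(ctrl.sense())
for n in ["scene","side"]:
    p,d=get_image(n); cv2.imwrite(f"pics/{n}0.png",p); np.save(f"pics/{n}0.npy",d); print(n,camera_params(n))
E
```

```text
pics
{'time': 0.0, 'joint_pos': array([ 1.17899601e+00,  1.50969536e-01,  1.43801787e+00, -3.43836505e-05,
        1.55381637e+00, -1.34006241e-01]), 'joint_vel': array([ 0.00043567, -0.00032627, -0.0001011 , -0.00168604,  0.00086497,
        0.00026273]), 'effort': array([-2.74596321e-03, -7.13083291e+01, -5.70839775e+01, -6.12621952e-04,
        9.38776997e-03, -2.45463656e-05]), 'eef_pos': array([0.14653206, 0.55575644, 0.2306914 ]), 'orientation': array([-0.55989788,  0.56034633,  0.43121702, -0.43194702]), 'ft_force': array([-0.47541244, -0.48809596, -0.40460259]), 'ft_torque': array([-0.05439961,  0.01496917, -0.00186671]), 'opening': 0.9998796470147192}
scene {'camera_matrix': array([[361.56542593,   0.        , 317.95755054],
       [  0.        , 361.56542593, 194.44436009],
       [  0.        ,   0.        ,   1.        ]]), 'xyz': array([ 1.05715374, -0.05859813,  0.49210328]), 'orientation': array([0.69550354, 0.32712071, 0.26979704, 0.58006587])}
side {'camera_matrix': array([[394.98087658,   0.        , 320.900414  ],
       [  0.        , 394.98087658, 196.498631  ],
       [  0.        ,   0.        ,   1.        ]]), 'xyz': array([0.40549315, 0.54813843, 0.53514384]), 'orientation': array([-0.15035561, -0.07578351,  0.41387649,  0.89462635])}
```

View pics/scene0.png

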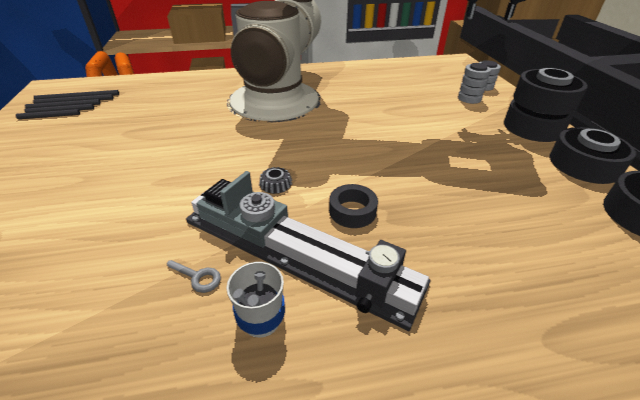

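View pics/side0.png

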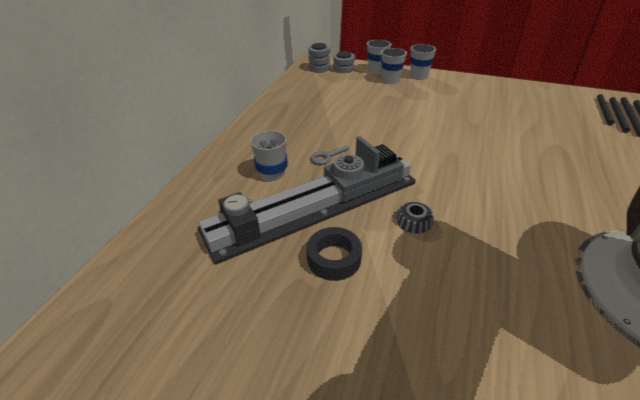

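```bash
python3 - <<'E'
from rig import ctrl
from scipy.spatial.transform import Rotation as R
s=ctrl.sense();print(R.from_quat(s['orientation'],scalar_first=True).as_matrix().round(4))
E
```

```text
[[ 2.550e-01 -4.000e-04 -9.669e-01]
 [ 9.669e-01 -1.000e-03  2.550e-01]
 [-1.000e-03 -1.000e+00  1.000e-04]]
```

```bash
cat > h.py <<'E'
import numpy as np
from rig import camera_params
from scipy.spatial.transform import Rotation as R
def cam(n):
    c=camera_params(n); return c['camera_matrix'],np.array(c['xyz']),R.from_quat(c['orientation'],scalar_first=True).as_matrix()
def ray(n,u,v,z,c=None):
    K,t,M=c or cam(n)
    d=M@np.array([(u-K[0,2])/K[0,0],-(v-K[1,2])/K[1,1],-1]); return t+d*(z-t[2])/d[2]
def cloud(n,D):
    K,t,M=cam(n); v,u=np.mgrid[:400,:640]
    P=np.stack([(u-K[0,2])/K[0,0]*D,-(v-K[1,2])/K[1,1]*D,-D],-1)
    return P@M.T+t
E
python3 - <<'E'
import cv2,numpy as np
from h import *
for n,(x0,y0,x1,y1) in {"scene":(160,150,450,350),"side":(180,110,440,290)}.items():
    p=cv2.imread(f"pics/{n}0.png"); f=2.7
    cv2.imwrite(f"pics/{n}0z.png",cv2.resize(p[y0:y1,x0:x1],None,fx=f,fy=f,interpolation=cv2.INTER_CUBIC))
    D=np.load(f"pics/{n}0.npy"); P=cloud(n,D); ok=D>0
    b=ok&(P[...,0]>.2)&(P[...,0]<.9)&(P[...,1]<.2)&(P[...,1]>-.6)
    print(n,np.median(P[b][:,2]))
    h=np.full((500,500,3),0,np.uint8) # 700mm -> 1.25mm... x .2-.8 rows, y
    hm=np.full((600,600),-1.)
    q=P[b&(P[...,2]>.006)]
    for a in q[np.argsort(q[:,2])]:
        i=int((a[0]-.2)*1000);j=int((a[1]+.4)*1000)
        if 0<=i<600 and 0<=j<600: hm[i:i+3,j:j+3]=a[2]
    cv2.imwrite(f"pics/top_{n}.png",cv2.applyColorMap(np.clip(hm*2300,0,255).astype(np.uint8),cv2.COLORMAP_JET))
E
```

```text
scene 0.0008101466211730135
side 0.0006222436933458475
```

View pics/scene0z.png

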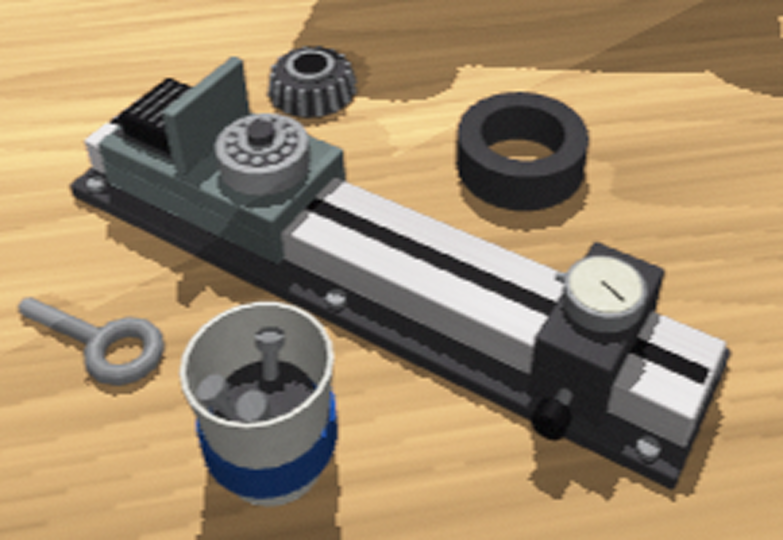

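View pics/top_scene.png

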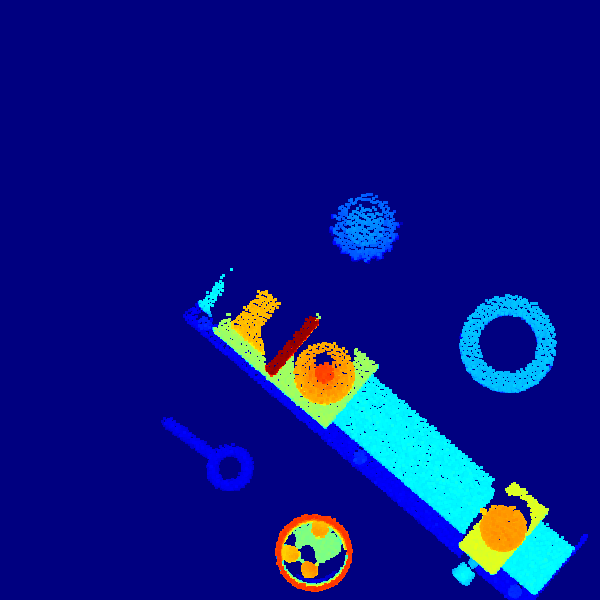

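View pics/top_side.png

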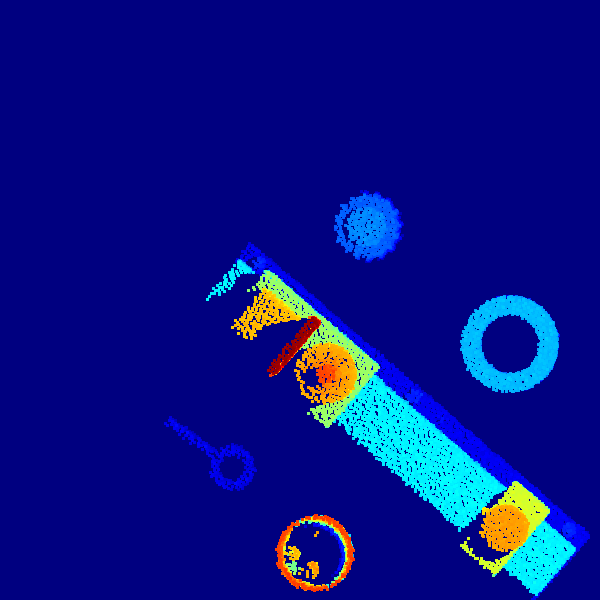

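View pics/side0z.png

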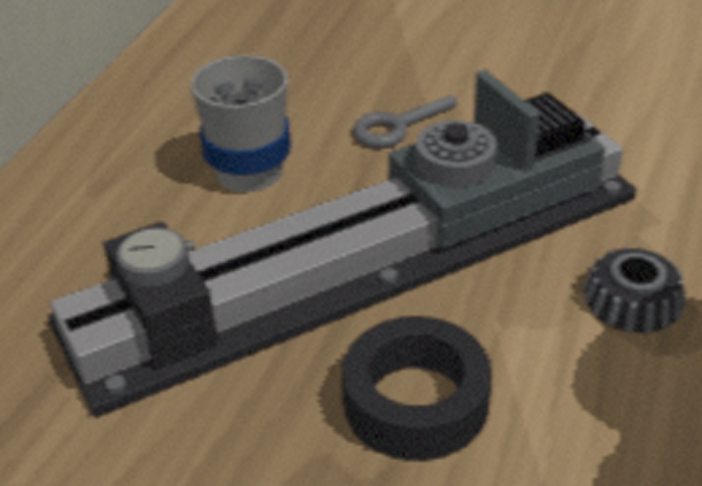

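```bash
python3 - <<'E'
import cv2,numpy as np
from h import *
Q=[]
for n in ["scene","side"]:
    D=np.load(f"pics/{n}0.npy"); P=cloud(n,D); ok=(D>0)&(P[...,0]>.3)&(P[...,0]<.9)&(P[...,1]<.25)&(P[...,1]>-.3)
    q=P[ok]; Q.append(q)
    for nm,lo,hi in [("plate",.1,.115),]:
        s=q[(q[:,2]>lo)&(q[:,2]<hi)]; r=cv2.minAreaRect((s[:,:2]*1000).astype(np.float32)); print(n,nm,len(s),r,s[:,2].max())
    for nm,c,rad,lo,hi in [("gauge",(.725,.105),.05,.074,.085),("pad",(.51,-.145),.05,.070,.085)]:
        s=q[(q[:,2]>lo)&(q[:,2]<hi)&(np.hypot(*(q[:,:2]-c).T)<rad)]; r=cv2.minAreaRect((s[:,:2]*1000).astype(np.float32)); print(n,nm,len(s),r,np.median(s[:,2]))
    # deck/stop tops
a=np.vstack(Q)
s=a[(a[:,2]>.009)&(a[:,2]<.0145)]
m=np.zeros((700,700),np.uint8)
ij=((s[:,:2]-[.3,-.35])*1000).astype(int); ij=ij[((ij>=0)&(ij<700)).all(1)]; m[ij[:,0],ij[:,1]]=255
# filter: distance to line from plate along dir
u=np.array([np.sin(np.deg2rad(40)),np.cos(np.deg2rad(40))])
for it in range(6):
    u=u/np.linalg.norm(u); nrm=np.array([-u[1],u[0]]); d=(s[:,:2]-[.545,-.105]); 
    k=(abs(d@nrm)<.058)&(d@u>-.13)&(d@u<.36)
    r=cv2.minAreaRect((s[k][:,:2]*1000).astype(np.float32)); b=cv2.boxPoints(r); e=[b[1]-b[0],b[2]-b[1]]; v=max(e,key=np.linalg.norm); u=v/np.linalg.norm(v); u=u if u[0]>0 else -u
print(r,u,np.rad2deg(np.arctan2(u[1],u[0])))
# stop + carriage along u in rail-centre strip
np.save("a.npy",a)
E
```

```text
scene plate 253 ((544.8319702148438, -109.01351165771484), (10.661798477172852, 70.295654296875), 50.098876953125) 0.1100258570384845
scene gauge 620 ((727.3809814453125, 102.35063934326172), (44.188011169433594, 44.70271682739258), 0.8618835210800171) 0.07969444191111077
scene pad 281 ((519.58544921875, -138.4984893798828), (43.69853591918945, 49.777076721191406), 49.95500183105469) 0.07630616415572233
side plate 171 ((545.1463623046875, -107.59056091308594), (11.017411231994629, 69.66166687011719), 50.174068450927734) 0.11027683062392918
side gauge 385 ((727.1016845703125, 104.19873809814453), (44.98725891113281, 45.37868118286133), 68.8060531616211) 0.07924974929654932
side pad 234 ((520.8472900390625, -136.21221923828125), (47.18936538696289, 52.57688903808594), 47.78485870361328) 0.07609426679793072
((625.3832397460938, -14.399658203125), (451.8959655761719, 102.28427124023438), 49.226043701171875) [0.65307635 0.75729203] 49.226048
```

```bash
python3 - <<'E'
import cv2,numpy as np
a=np.load("a.npy")
s=a[(a[:,2]>.038)&(a[:,2]<.0425)]; d=s[:,:2]-[.6254,-.0144]
u=np.array([.6531,.7573]);n=np.array([-u[1],u[0]])
k=(abs(d@n)<.035)&(d@u>.03)&(d@u<.24)
X=d[k]; al=X@u; la=X@n
# edge fit
for sg in (1,-1):
    bs=[];xs=[]
    for t in np.arange(.03,.11,.01):
        w=(al>t)&(al<t+.01)
        if w.sum()>20: bs.append(np.percentile(sg*la[w],99)*sg); xs.append(t)
    p=np.polyfit(xs,bs,1); print(sg,np.rad2deg(np.arctan(p[0])),p,np.round(bs,4))
print(cv2.minAreaRect((s[k][:,:2]*1000).astype(np.float32)))
for nm,lo,hi in [("deck",.055,.061),("plate",.1,.112)]:
    s=a[(a[:,2]>lo)&(a[:,2]<hi)]; d=s[:,:2]-[.6254,-.0144]; k=(abs(d@n)<.05)
    t=np.sort((d@u)[k]); h,e=np.histogram(t,np.arange(-.25,.25,.005)); print(nm,[(round(x,3),c) for x,c in zip(e,h) if c], (d@n)[k].min(),(d@n)[k].max())
s=a[(a[:,2]>.045)&(a[:,2]<.085)]; d=s[:,:2]-[.6254,-.0144]; k=(abs(d@n)<.044)&(d@u>.05)
print("stop",np.percentile((d@u)[k],[0,1,5,95,99,100]))
E
```

```text
1 -0.4076675356527895 [-0.00711526  0.02970142] [0.0296 0.029  0.0295 0.0291 0.0294 0.0295 0.0291 0.0287]
-1 0.10340839346777903 [ 0.00180482 -0.02985701] [-0.0296 -0.03   -0.03   -0.0296 -0.0302 -0.0292 -0.0296 -0.0298]
((709.3923950195312, 80.58810424804688), (193.4965362548828, 64.36906433105469), 49.363407135009766)
deck [(np.float64(-0.195), np.int64(22)), (np.float64(-0.19), np.int64(34)), (np.float64(-0.185), np.int64(30)), (np.float64(-0.18), np.int64(33)), (np.float64(-0.175), np.int64(29)), (np.float64(-0.17), np.int64(35)), (np.float64(-0.165), np.int64(35)), (np.float64(-0.16), np.int64(34)), (np.float64(-0.155), np.int64(35)), (np.float64(-0.15), np.int64(35)), (np.float64(-0.145), np.int64(32)), (np.float64(-0.14), np.int64(32)), (np.float64(-0.135), np.int64(21)), (np.float64(-0.13), np.int64(20)), (np.float64(-0.125), np.int64(38)), (np.float64(-0.12), np.int64(75)), (np.float64(-0.115), np.int64(62)), (np.float64(-0.11), np.int64(47)), (np.float64(-0.105), np.int64(39)), (np.float64(-0.1), np.int64(39)), (np.float64(-0.095), np.int64(29)), (np.float64(-0.09), np.int6
[... 280 characters left out ...]
p.int64(180)), (np.float64(-0.045), np.int64(10)), (np.float64(0.13), np.int64(6)), (np.float64(0.135), np.int64(16)), (np.float64(0.14), np.int64(17)), (np.float64(0.145), np.int64(18)), (np.float64(0.15), np.int64(14)), (np.float64(0.155), np.int64(16)), (np.float64(0.16), np.int64(17)), (np.float64(0.165), np.int64(14)), (np.float64(0.17), np.int64(17)), (np.float64(0.175), np.int64(56))] -0.04271102052098117 0.04285984647522102
plate [(np.float64(-0.135), np.int64(1)), (np.float64(-0.13), np.int64(102)), (np.float64(-0.125), np.int64(228)), (np.float64(-0.12), np.int64(93))] -0.03596773602127381 0.034743395346376535
stop [0.12627341 0.13268291 0.13577604 0.17723031 0.17843209 0.17875395]
```

```bash
python3 -m crank '[[-35,0,-34,0,-6,0,1],[-70,0,-68,0,-12,0,1],[-105,0,-101,0,-18,0,1],[-140,0,-134,0,-24,0,1],[-175,0,-168,0,-30,0,1],[-210,0,-201,0,-36,0,1],[-245,0,-235,0,-42,0,1],[-280,0,-268,0,-48,0,1],[-315,0,-302,0,-54,0,1],[-350,0,-335,0,-60,0,1],[-370,0,-354,0,-64,0,1],[-370,0,-354,0,-64,0,1]]' 60
cat > st.py <<'E'
from rig import ctrl
import numpy as np,sys
from scipy.spatial.transform import Rotation as R
s=ctrl.sense();M=R.from_quat(s['orientation'],scalar_first=True).as_matrix()
print(round(s['time'],2),s['eef_pos'].round(4),s['ft_force'].round(1),s['joint_pos'].round(2),s['opening']);print(M.round(4), 'z yaw',np.degrees(np.arctan2(M[1,2],M[0,2])))
c=np.array([.6254,-.0144]);u=np.array([np.cos(np.radians(49.3)),np.sin(np.radians(49.3))])
d=s['eef_pos'][:2]-c; print('along rel pad',d@u+.160,'lateral',d@[-u[1],u[0]])
if len(sys.argv)>1:
    a,z=float(sys.argv[1]),float(sys.argv[2]); t=np.r_[c+u*(a-.160),z]; print('tool shift mm',(M.T@(t-s['eef_pos'])*1000).round(1))
E
python3 st.py .008 .23
```

```text
time: 1.3
eef_pos: [0.3963, 0.1035, 0.2309]
orientation: [0.247, -0.247, -0.662, 0.663]
ft_force: [-0.8, 0.3, -0.5]
opening: 0.003
1.3 [0.3963 0.1035 0.2309] [-0.8  0.3 -0.5] [ 0.07 -0.2   1.78 -0.    1.56 -2.36] 0.0026552016660314885
[[-7.569e-01 -5.000e-04 -6.535e-01]
 [ 6.535e-01 -1.300e-03 -7.569e-01]
 [-5.000e-04 -1.000e+00  1.300e-03]] z yaw -130.8064718289271
along rel pad 0.09997661668323926 lateral 0.25055819920560896
tool shift mm [-250.7    1.1   91.5]
```

```bash
python3 -m crank '[[-40,0,15,0,0,0,1],[-80,0,30,0,0,0,1],[-120,0,45,0,0,0,1],[-160,0,60,0,0,0,1],[-200,10,75,0,0,0,1],[-235,30,87,0,0,0,1],[-250.7,50,91.5,0,0,0,1],[-250.7,80,91.5,0,0,0,1],[-250.7,90,91.5,0,0,0,1],[-250.7,90,91.5,0,0,0,1]]'
python3 st.py .008 .09
python3 - <<'E'
from rig import get_image
import cv2
for n in ["scene","side","wrist"]:
    p,d=get_image(n); cv2.imwrite(f"pics/{n}1.png",p)
E
```

```text
time: 2.3
eef_pos: [0.524, -0.1243, 0.1402]
orientation: [-0.247, 0.245, 0.663, -0.663]
ft_force: [-0.3, 0.8, 0.2]
opening: 0.004
2.3 [ 0.524  -0.1243  0.1402] [-0.3  0.8  0.2] [-0.38  0.13  1.65 -0.    1.37 -2.81] 0.004358396937997601
[[-7.574e-01 -2.600e-03 -6.530e-01]
 [ 6.530e-01  1.000e-03 -7.574e-01]
 [ 2.600e-03 -1.000e+00  9.000e-04]] z yaw -130.76600466920831
along rel pad 0.010533298072688518 lateral 0.005168014851512087
tool shift mm [-5.3 50.2  2.5]
```

```bash
python3 -c "
import cv2,numpy as np
a=cv2.imread('pics/scene1.png')[100:350,140:460];b=cv2.imread('pics/wrist1.png')[::2,::2];c=cv2.imread('pics/side1.png')[40:290,180:500]
o=np.zeros((500,640,3),np.uint8);o[:250,:320]=a;o[:250,320:]=c;o[250:450,:320]=b;cv2.imwrite('pics/m1.png',o)"
```

```text
(no output)
```

View pics/m1.png

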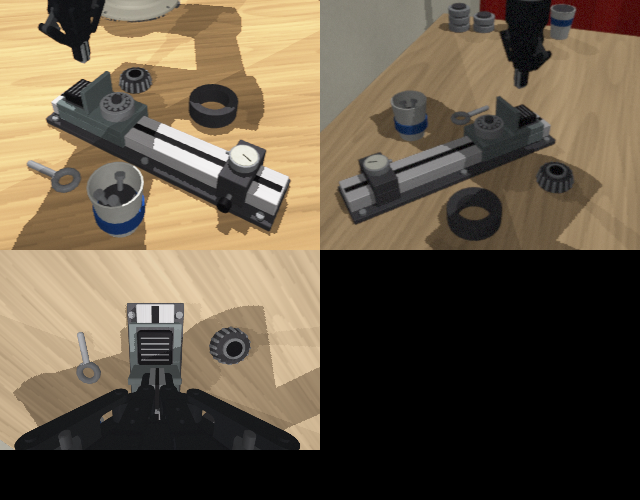

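The fingers hover over the pad in both pictures. In the wrist view the pad is at about (310,195) full scale. Joint 6 sits right at its limit (-2.81), so I'll lift and make a half turn back, which gives the same finger geometry.

```bash
python3 -c "
from rig import camera_params
print(camera_params('wrist'))"; python3 -m crank '[[0,-30,0,0,8,0,1],[0,-60,0,0,16,0,1],[0,-60,0,0,24,0,1],[0,-60,0,0,32,0,1],[0,-60,0,0,40,0,1],[0,-60,0,0,48,0,1],[0,-60,0,0,56,0,1],[0,-60,0,0,64,0,1],[0,-60,0,0,72,0,1],[0,-60,0,0,80,0,1],[0,-60,0,0,88,0,1],[0,-60,0,0,90,0,1]]'; python3 st.py .008 .2
```

```text
{'camera_matrix': array([[303.74998921,   0.        , 313.6119617 ],
       [  0.        , 303.74998921, 199.39936296],
       [  0.        ,   0.        ,   1.        ]]), 'xyz': array([ 0.48180799, -0.17445614,  0.28602589]), 'orientation': array([ 0.34450382, -0.04821249, -0.1269275 ,  0.92891446])}
time: 3.65
eef_pos: [0.525, -0.1248, 0.203]
orientation: [-0.643, 0.644, 0.293, -0.292]
ft_force: [-0.1, -0.0, 0.4]
opening: -0.004
3.65 [ 0.525  -0.1248  0.203 ] [-0.1 -0.   0.4] [-0.38  0.09  1.57 -0.    1.49 -1.23] -0.004299119467198284
[[ 6.569e-01  2.100e-03 -7.539e-01]
 [ 7.539e-01 -9.000e-04  6.569e-01]
 [ 7.000e-04 -1.000e+00 -2.100e-03]] z yaw 138.9325744810447
along rel pad 0.010789845964128741 lateral 0.004120593656120462
tool shift mm [-2.8  3.  -4.1]
```

```bash
python3 -m crank '[[0,0,0,0,8,0,1],[0,0,0,0,16,0,1],[0,0,0,0,24,0,1],[0,0,0,0,32,0,1],[0,0,0,0,40,0,1],[0,0,0,0,48,0,1],[0,0,0,0,56,0,1],[0,0,0,0,64,0,1],[-2.8,0,-4.1,0,72,0,1],[-2.8,0,-4.1,0,80,0,1],[-2.8,0,-4.1,0,88,0,1],[-2.8,0,-4.1,0,89.5,0,1]]'; python3 st.py .008 .09
```

```text
time: 4.85
eef_pos: [0.5262, -0.1297, 0.2028]
orientation: [-0.663, 0.664, -0.244, 0.245]
ft_force: [1.1, 0.2, 0.2]
opening: 0.003
4.85 [ 0.5262 -0.1297  0.2028] [1.1 0.2 0.2] [-0.38  0.09  1.56 -0.    1.49  0.32] 0.0030855634767517196
[[ 7.609e-01  1.900e-03  6.488e-01]
 [-6.488e-01 -9.000e-04  7.609e-01]
 [ 2.000e-03 -1.000e+00  5.000e-04]] z yaw 49.54637530217172
along rel pad 0.007916222519417315 lateral -1.9906271862262956e-05
tool shift mm [ -0.2 112.8   0. ]
```

```bash
python3 -m crank '[[0,30,0,0,0,0,1],[0,60,0,0,0,0,1],[0,85,0,0,0,0,1],[0,100,0,0,0,0,1],[0,112,0,0,0,0,1],[0,116,0,0,0,0,1],[0,116,0,0,0,0,1]]'; python3 st.py .008 .066
python3 - <<'E'
from rig import get_image
import cv2,numpy as np
a=get_image("scene")[0][100:350,140:460];c=get_image("side")[0][40:290,180:500];cv2.imwrite('pics/m2.png',cv2.resize(np.hstack([a,c]),None,fx=1.25,fy=1.25))
E
```

```text
time: 5.55
eef_pos: [0.5261, -0.1299, 0.0856]
orientation: [-0.664, 0.664, -0.243, 0.243]
ft_force: [0.0, 0.3, -0.4]
opening: -0.003
5.55 [ 0.5261 -0.1299  0.0856] [ 0.   0.3 -0.4] [-0.38  0.18  1.71 -0.    1.25  0.32] -0.0028082841651517463
[[ 7.637e-01  2.000e-04  6.455e-01]
 [-6.455e-01 -2.000e-04  7.637e-01]
 [ 3.000e-04 -1.000e+00 -0.000e+00]] z yaw 49.79471971185556
along rel pad 0.0077110693385767926 lateral -1.4897791687673987e-05
tool shift mm [-0.  19.6  0.3]
```

View pics/m2.png

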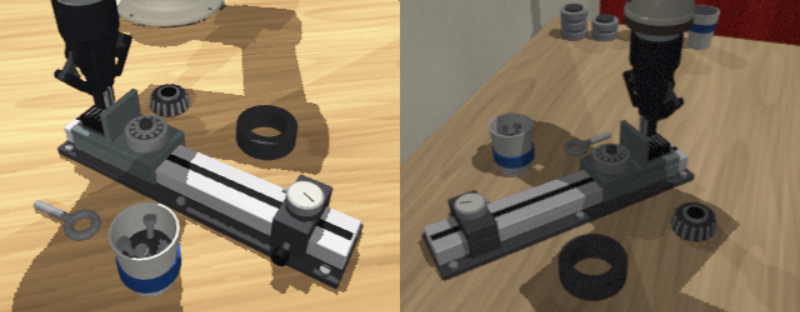

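The shut fingers are just above the black pad, behind the push plate, at about (105,100) in the left picture. Next I press down in steps and read the force.

```bash
python3 -m crank '[[0,5,0,0,0,0,1],[0,9,0,0,0,0,1],[0,12,0,0,0,0,1],[0,14,0,0,0,0,1],[0,14,0,0,0,0,1]]'; python3 -m crank '[[0,2,0,0,0,0,1],[0,4,0,0,0,0,1],[0,5,0,0,0,0,1],[0,5,0,0,0,0,1]]';python3 st.py
```

```text
time: 6.15
eef_pos: [0.5261, -0.1299, 0.0714]
orientation: [-0.664, 0.664, -0.243, 0.244]
ft_force: [-1.5, -0.8, 7.1]
opening: 0.0
time: 6.55
eef_pos: [0.5262, -0.1299, 0.0666]
orientation: [-0.664, 0.664, -0.243, 0.244]
ft_force: [-1.1, 0.1, 8.7]
opening: -0.006
6.55 [ 0.5262 -0.1299  0.0666] [-1.1  0.1  8.7] [-0.38  0.2   1.73 -0.    1.21  0.32] -0.0061387799739977935
[[ 7.631e-01  5.000e-04  6.463e-01]
 [-6.463e-01 -3.000e-04  7.631e-01]
 [ 6.000e-04 -1.000e+00  1.000e-04]] z yaw 49.735072180307945
along rel pad 0.007700366247534757 lateral -8.794263297640498e-05
```

```bash
python3 -m crank '[[0,0,3,0,0,0,1],[0,0.5,6,0,0,0,1],[0,0.5,8,0,0,0,1],[0,0.5,10,0,0,0,1],[0,0.5,13,0,0,0,1],[0,0.5,17,0,0,0,1],[0,0.5,20,0,0,0,1],[0,0.5,20,0,0,0,1]]';python3 st.py
python3 - <<'E'
from rig import get_image
import cv2,numpy as np
a=get_image("scene")[0][100:350,140:460];c=get_image("side")[0][40:290,180:500];cv2.imwrite('pics/m3.png',cv2.resize(np.hstack([a,c]),None,fx=1.25,fy=1.25))
E
```

```text
time: 7.35
eef_pos: [0.5394, -0.1145, 0.0663]
orientation: [0.664, -0.664, 0.243, -0.244]
ft_force: [0.5, 2.4, 8.6]
opening: 0.0
7.35 [ 0.5394 -0.1145  0.0663] [0.5 2.4 8.6] [-0.35  0.21  1.71  0.    1.22  0.35] 0.0001808612402862636
[[ 7.631e-01  1.100e-03  6.462e-01]
 [-6.462e-01 -4.000e-04  7.631e-01]
 [ 1.000e-03 -1.000e+00  4.000e-04]] z yaw 49.74260398908657
along rel pad 0.02803322539609107 lateral -0.00010856971393346429
```

View pics/m3.png

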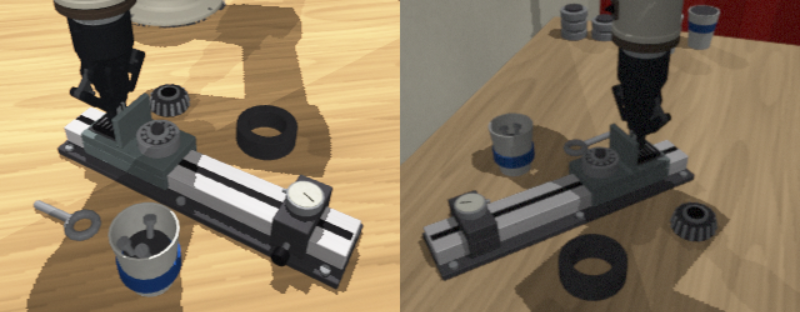

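```bash
python3 -m crank '[[0,0,4,0,0,0,1],[0,0,10,0,0,0,1],[0,0,18,0,0,0,1],[0,0,26,0,0,0,1],[0,0,34,0,0,0,1],[0,0,42,0,0,0,1],[0,0,50,0,0,0,1],[0,0,58,0,0,0,1],[0,0,66,0,0,0,1],[0,0,72,0,0,0,1],[0,0,75,0,0,0,1],[0,0,76,0,0,0,1]]';python3 st.py
```

```text
time: 8.65
eef_pos: [0.589, -0.057, 0.0665]
orientation: [-0.664, 0.664, -0.243, 0.244]
ft_force: [3.3, -5.6, 8.3]
opening: 0.002
8.65 [ 0.589  -0.057   0.0665] [ 3.3 -5.6  8.3] [-0.23  0.29  1.61 -0.    1.24  0.48] 0.002209097898038527
[[ 7.632e-01  2.000e-03  6.462e-01]
 [-6.462e-01 -1.200e-03  7.632e-01]
 [ 2.300e-03 -1.000e+00  3.000e-04]] z yaw 49.74447291572323
along rel pad 0.10396579298176847 lateral -0.0001261525983139143
```

```bash
python3 -m crank '[[0.5,0.5,4,0,0,0,1],[1,0.5,10,0,0,0,1],[1,0.5,17,0,0,0,1],[1.2,0.5,24,0,0,0,1],[1.2,0.5,31,0,0,0,1],[1.4,0.5,38,0,0,0,1],[1.4,0.5,45,0,0,0,1],[1.5,0.5,51,0,0,0,1],[1.5,0.5,56,0,0,0,1],[1.5,0.5,59,0,0,0,1],[1.5,0.5,60,0,0,0,1]]';python3 st.py
python3 - <<'E'
from rig import get_image
import cv2,numpy as np
from h import *
p,D=get_image("scene");P=cloud("scene",D);p2,D2=get_image("side");P2=cloud("side",D2)
c=np.array([.6254,-.0144]);u=np.array([np.cos(np.radians(49.3)),np.sin(np.radians(49.3))]);n=[-u[1],u[0]]
for Q in (P,P2):
    q=Q.reshape(-1,3);d=q[:,:2]-c;t=d@u
    k=(abs(d@n)<.036)&(q[:,2]>.055)&(q[:,2]<.061)&(t<.15)
    print(np.percentile(t[k],[1,50,90,99,100]))
    k=(abs(d@n)<.032)&(q[:,2]>.09)&(q[:,2]<.11)&(t<.15)&(t>-.03);print('hi',np.histogram(t[k],np.arange(-.03,.15,.01)))
a=p[100:350,140:460];b=p2[40:290,180:500];cv2.imwrite('pics/m4.png',cv2.resize(np.hstack([a,b]),None,fx=1.25,fy=1.25))
E
```

```text
time: 9.75
eef_pos: [0.6282, -0.0117, 0.0658]
orientation: [-0.664, 0.664, -0.243, 0.244]
ft_force: [-3.2, -0.8, 9.0]
opening: -0.005
9.75 [ 0.6282 -0.0117  0.0658] [-3.2 -0.8  9. ] [-0.14  0.36  1.52 -0.    1.26  0.56] -0.005216809406673501
[[ 7.631e-01  4.000e-04  6.462e-01]
 [-6.462e-01 -3.000e-04  7.631e-01]
 [ 5.000e-04 -1.000e+00  1.000e-04]] z yaw 49.742220906545995
along rel pad 0.16391968632982054 lateral -0.0003612321687101682
[-0.0371085   0.05332347  0.10712177  0.10976127  0.11032568]
hi (array([  0,   0,   4,  15,  74,  63, 276,   0,   0,   7,  16,   2,   0,
         0,   0,   0,   0]), array([-3.0000000e-02, -2.0000000e-02, -1.0000000e-02,  6.9388939e-18,
        1.0000000e-02,  2.0000000e-02,  3.0000000e-02,  4.0000000e-02,
        5.0000000e-02,  6.0000000e-02,  7.0000000e-02,  8.0000000e-02,
        9.0000000e-02,  1.0000000e-01,  1.1000000e-01,  1.2000000e-01,
        1.3000000e-01,  1.4000000e-01]))
[-0.03565173  0.04910583  0.10811012  0.11128301  0.11156619]
hi (array([  0,   0,   4,  20,  56,  23, 196,   0,   0,   2,   9,   3,   0,
         0,   0,   0,   0]), array([-3.0000000e-02, -2.0000000e-02, -1.0000000e-02,  6.9388939e-18,
        1.0000000e-02,  2.0000000e-02,  3.0000000e-02,  4.0000000e-02,
        5.0000000e-02,  6.0000000e-02,  7.0000000e-02,  8.0000000e-02,
        9.0000000e-02,  1.0000000e-01,  1.1000000e-01,  1.2000000e-01,
        1.3000000e-01,  1.4000000e-01]))
```

View pics/m4.png

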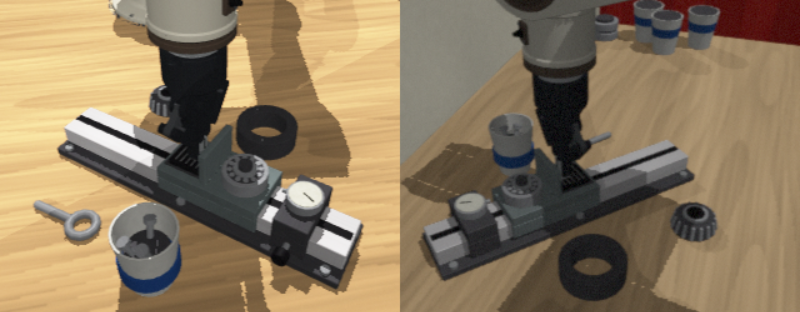

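```bash
python3 -m crank '[[0,0,4,0,0,0,1],[0,0,9,0,0,0,1],[0,0,14,0,0,0,1],[0,0,18,0,0,0,1],[0,0,20,0,0,0,1],[0,0,22,0,0,0,1],[0,0,24,0,0,0,1],[0,0,25,0,0,0,1],[0,0,25,0,0,0,1]]';python3 st.py
python3 -m crank '[[0,0,1.5,0,0,0,1],[0,0,3,0,0,0,1],[0,0,4.5,0,0,0,1],[0,0,6,0,0,0,1],[0,0,6,0,0,0,1]]';python3 st.py
```

```text
time: 10.75
eef_pos: [0.6443, 0.0068, 0.0658]
orientation: [-0.664, 0.664, -0.243, 0.244]
ft_force: [-2.5, -2.7, 9.5]
opening: 0.003
10.75 [0.6443 0.0068 0.0658] [-2.5 -2.7  9.5] [-0.11  0.39  1.48 -0.    1.27  0.59] 0.0029588051562474365
[[ 7.630e-01  3.000e-04  6.464e-01]
 [-6.464e-01 -9.000e-04  7.630e-01]
 [ 8.000e-04 -1.000e+00 -5.000e-04]] z yaw 49.72760334099044
along rel pad 0.18840059739970896 lateral -0.0004463447243284234
time: 11.25
eef_pos: [0.6481, 0.0114, 0.0658]
orientation: [-0.664, 0.664, -0.243, 0.244]
ft_force: [-2.5, -3.8, 8.3]
opening: 0.003
11.25 [0.6481 0.0114 0.0658] [-2.5 -3.8  8.3] [-0.1   0.4   1.46 -0.    1.28  0.6 ] 0.003134239732872163
[[ 7.630e-01  3.000e-04  6.464e-01]
 [-6.464e-01 -1.000e-03  7.630e-01]
 [ 8.000e-04 -1.000e+00 -6.000e-04]] z yaw 49.72880227739336
along rel pad 0.1943573754442459 lateral -0.00042564848166463026
```

```bash
python3 -m crank '[[0,0,1,0,0,0,1],[0,0,2,0,0,0,1],[0,0,3,0,0,0,1],[0,0,3,0,0,0,1]]';python3 -m crank '[[0,0,0.7,0,0,0,1],[0,0,1.5,0,0,0,1],[0,0,1.5,0,0,0,1]]'; python3 st.py
python3 - <<'E'
from rig import get_image
import cv2,numpy as np
from h import *
p,D=get_image("scene");P=cloud("scene",D);p2,D2=get_image("side");P2=cloud("side",D2)
c=np.array([.6254,-.0144]);u=np.array([np.cos(np.radians(49.3)),np.sin(np.radians(49.3))]);n=[-u[1],u[0]]
for Q in (P,P2):
    q=Q.reshape(-1,3);d=q[:,:2]-c;t=d@u
    k=(abs(d@n)<.038)&(q[:,2]>.104)&(q[:,2]<.112)&(t<.15)&(t>-.03);print(np.histogram(t[k],np.arange(.03,.1,.005)))
a=p[100:350,140:460];b=p2[40:290,180:500];cv2.imwrite('pics/m5.png',cv2.resize(np.hstack([a,b]),None,fx=1.25,fy=1.25))
E
```

```text
time: 11.65
eef_pos: [0.6493, 0.0127, 0.0656]
orientation: [-0.663, 0.665, -0.244, 0.243]
ft_force: [-9.7, -12.3, 10.0]
opening: -0.002
time: 11.95
eef_pos: [0.6496, 0.013, 0.0657]
orientation: [-0.662, 0.665, -0.244, 0.243]
ft_force: [-20.2, -19.3, 16.2]
opening: 0.002
11.95 [0.6496 0.013  0.0657] [-20.2 -19.3  16.2] [-0.1   0.41  1.46 -0.    1.28  0.61] 0.0016001437902222063
[[ 7.624e-01 -3.200e-03  6.470e-01]
 [-6.471e-01 -3.400e-03  7.624e-01]
 [-2.000e-04 -1.000e+00 -4.700e-03]] z yaw 49.67996651371795
along rel pad 0.19653651571775332 lateral -0.0004309617812457716
(array([  1,   0,   2,  36, 107, 116,   0,   0,   0,   0,   0,   0,   0,
         0]), array([0.03 , 0.035, 0.04 , 0.045, 0.05 , 0.055, 0.06 , 0.065, 0.07 ,
       0.075, 0.08 , 0.085, 0.09 , 0.095, 0.1  ]))
(array([ 2,  0,  0,  9, 64, 87,  1,  0,  0,  0,  0,  0,  0,  0]), array([0.03 , 0.035, 0.04 , 0.045, 0.05 , 0.055, 0.06 , 0.065, 0.07 ,
       0.075, 0.08 , 0.085, 0.09 , 0.095, 0.1  ]))
```

View pics/m5.png

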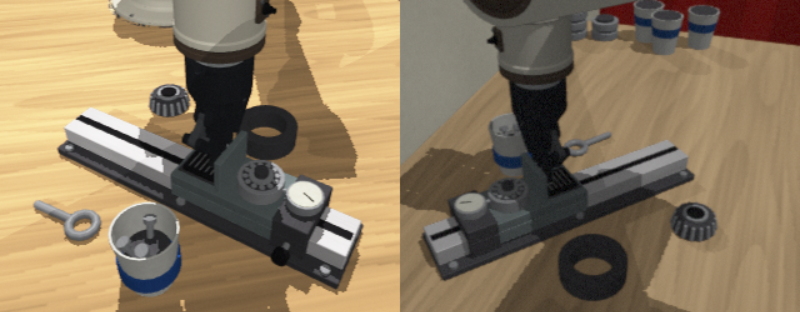

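```bash
python3 -m crank '[[0,0,-0.8,0,0,0,1],[0,0,-1.5,0,0,0,1],[0,-3,-1.5,0,0,0,1],[0,-6,-1.5,0,0,0,1],[0,-9,-1.5,0,0,0,1],[0,-13,-1.5,0,0,0,1],[0,-18,-3,0,0,0,1],[0,-30,-6,0,0,0,1],[0,-60,-6,0,0,0,1],[0,-100,-6,0,0,0,1],[0,-130,-6,0,0,0,1],[0,-130,-6,0,0,0,1]]';python3 st.py
python3 - <<'E'
from rig import get_image
import cv2,numpy as np
from h import *
p,D=get_image("scene");P=cloud("scene",D);p2,D2=get_image("side");P2=cloud("side",D2)
c=np.array([.6254,-.0144]);u=np.array([np.cos(np.radians(49.3)),np.sin(np.radians(49.3))]);n=[-u[1],u[0]]
for Q in (P,P2):
    q=Q.reshape(-1,3);d=q[:,:2]-c;t=d@u
    k=(abs(d@n)<.038)&(q[:,2]>.104)&(q[:,2]<.112)&(t<.15)&(t>-.03);print('plate',np.percentile(t[k],[2,50,98]))
    k=(abs(d@n)<.02)&(t<.035)&(t>.0)&(q[:,2]>.06);print('pad z',np.percentile(q[k,2],[10,50,90]),k.sum())
a=p[100:350,140:460];b=p2[40:290,180:500];cv2.imwrite('pics/m6.png',cv2.resize(np.hstack([a,b]),None,fx=1.25,fy=1.25))
E
```

```text
time: 13.25
eef_pos: [0.6483, 0.0105, 0.201]
orientation: [0.665, -0.663, 0.241, -0.246]
ft_force: [0.4, 0.1, 0.1]
opening: -0.003
13.25 [0.6483 0.0105 0.201 ] [0.4 0.1 0.1] [-0.1   0.31  1.3  -0.    1.52  0.6 ] -0.002826236756717883
[[ 7.630e-01  7.200e-03  6.463e-01]
 [-6.463e-01 -8.000e-04  7.631e-01]
 [ 6.000e-03 -1.000e+00  4.000e-03]] z yaw 49.73441112578599
along rel pad 0.19382523380887204 lateral -0.0011294597764179275
plate [0.04902859 0.05472002 0.05844554]
pad z [0.07612688 0.07729408 0.25548395] 522
plate [0.05030079 0.05588003 0.05986841]
pad z [0.07576006 0.0771588  0.24536435] 356
```

View pics/m6.png

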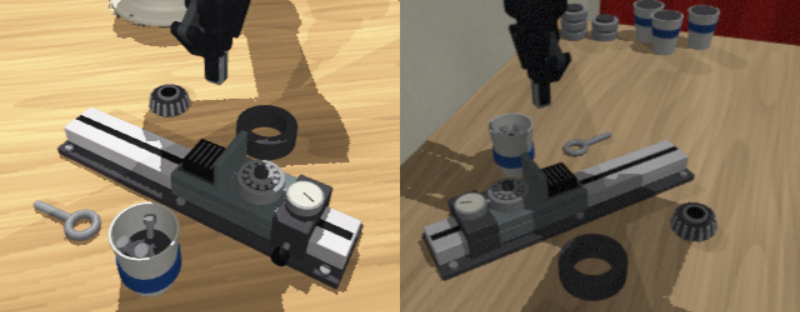

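The carriage is against the stop and the pad is up at about 76–77 mm. The arm is clear, and the loose parts are where they were.

```bash
python3 -m crank '[[0,0,0,0,0,0,1],[0,0,0,0,0,0,1],[0,0,0,0,0,0,1]]'; python3 -c "
from rig import ctrl
print(ctrl.hand_in())"
```

```text
time: 13.65
eef_pos: [0.6467, 0.0107, 0.1945]
orientation: [-0.664, 0.664, -0.244, 0.243]
ft_force: [0.4, 0.6, -0.5]
opening: 0.002
the job is handed in; nothing more can be done
None
```

I pressed the lock button about 10 mm down with the shut fingertips and held it there while pushing the carriage about 179 mm along the rail to the stop. There I pushed on until the fingers met the push plate and the force rose to about 28 N. I then let the button spring up and lifted the arm clear. The job was handed in at 13.65 s of the 42 s allowed.

**Last checks:**
- **Carriage:** the push plate stayed where it was when pressed home, within the roughly 2 mm calibration error. I did not measure the gap at the stop directly.
- **Button:** the pad measured 76–77 mm above the bench, which is its up position.
- **Wrist force:** it read about zero with the arm clear.
- **Loose parts:** they look unmoved in both pictures. I judged this by eye and did not measure their positions again.

**What went wrong on the way:** joint 6 reached its range limit (-2.81) during the first approach. I lifted and made a half turn back before touching anything. If that reading counts as passing the limit, the run could fail on it.

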